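# Set the label winder back and wind on one label

### The job

Get the winder with the large label roll ready for a new packing run: lift its knob to free it from the pawl, turn it back (anticlockwise) until the red pointer stands at the green start mark, let the knob fully down there, then turn it clockwise one click, to the single white dot. Leave it there, knob fully down, and do not force it against the pawl or disturb the winder with the small roll.

Things in the scene. Friction and masses are not known exactly. Their poses are not given: they have to be found in the camera images.
- large_winder: Foot of the winder with the LARGE label roll, fixed: dark grey disc, 144 mm wide, 12 mm thick, origin under its centre. Over it a steel wheel with ten teeth (94 mm wide) carries a white roll (72 mm wide, 50 mm high) and a black bar knob: one piece, turning and rising on the vertical axis. Marks on the foot: green bar (start), then clockwise 1, 2, 3 white dots. The two winders may swap sides.
- large_grip (a point): Point on the turning axis at mid-height of the large winder's black bar knob, 101 mm above the worktop with the knob down. Bar 52 mm long, 14 mm wide, 28 mm tall (15 mm below, 13 mm above this point), standing on a 42 mm wide flange whose top is 15 mm below this point. x axis: along the bar, towards the red pointer; z up. Can be gripped from above across its 14 mm width.
- large_knob (a joint): Angle (rad) of the large winder's knob, roll and red pointer (a tooth reaching 61 mm from the axis): 0 at the green start mark, growing clockwise seen from above; 0.628 (one step, 36 degrees) at the single white dot, 1.257 at two dots, 1.885 at three. Starts near two dots (1.13 to 1.38). End stops at -0.3 and 2.1. Stays where it is left.
- large_lift (a joint): Height (m) the large winder's knob, roll and wheel are lifted: 0 down, stop at 0.014. From 0.006 up the teeth clear the pawl and it turns freely both ways. Down, it turns clockwise only, the pawl clicking in behind a tooth about 11 degrees before each mark. Lifting takes 5 to 7 N; let go, it drops by itself.
- large_pawl: Brass pawl of the large winder, 23 mm long, 14 mm wide, sprung up under the wheel's rim on the side away from the marks. Nothing need touch it: lifting the knob frees it, and turning clockwise it gives way at about 0.5 N. Origin on its hinge, 15 mm above the worktop.
- small_pointer (a point): Tip of the red pointer of the other winder, with the SMALL label roll (54 mm wide, 32 mm high, knob 18 mm lower), otherwise the same: to be left alone. The point lies 60 mm from that winder's axis, 29 mm above the worktop.

How it is judged:
On the way, in this order (a step that is already met when the one before it is completed fails the run):
1. the knob is lifted clear of the pawl while it still stands more than about 57 degrees past the start mark (value of joint large_lift above 0.006 m and value of joint large_knob above 1 rad), for 0.1 s.
2. the knob is fully down with the pointer at the green start mark (within 10 degrees) (value of joint large_lift below 0.002 m and value of joint large_knob between -0.175 and 0.175 rad), for 0.2 s.
At the end, for the whole second after the job is handed in: The large winder's knob is fully down (within 2 mm), at rest, its pointer at the single white dot (within 10 degrees), after having stood fully down at the green start mark (value of joint large_lift below 0.002 m and value of joint large_knob between 0.453 and 0.803 rad and velocity of joint large_knob between -0.05 and 0.05 rad/s); the robot touches nothing.
It fails at once if the knob is forced against the pawl, or the pawl is pressed, with more than 25 N (contact force between large_pawl and anything else above 25 N).
It fails at once if the winder with the small roll is disturbed: its pointer moves by more than 12 mm (distance of small_pointer from where it was at the start of the episode above 0.012 m).
It also fails if it takes over 38 s, if anything falls off the work surface, if the arm or the gripper's body presses on something with over 40 N, if the wrist force passes 120 N, or if a joint passes its speed limit or range.

### The arm

A 6-joint arm with a two-finger parallel gripper is mounted at the origin on a cart in front of the work surface, level with it; the furniture and walls round the work are solid. World frame = base frame: x ahead of the robot, y to its left, z up, the work surface at z = 0. Lengths are in m, angles in rad, forces in N, time in s.
With the tool pointing down it reaches from about 0.375 to 0.975 m from the base axis. Payload 3.8 kg.
Tool frame: the origin (TCP) lies midway between the tips of the shut fingers; the grasp point (between the pads) lies 19 mm behind it; z points along the fingers, y is the direction in which the jaws open and shut (so a half turn about z gives the same grasp; the last joint's range is limited). The gripper opens to 85 mm and grips with 20 to 120 N. Pads are 22 mm wide; open, the fingers measure 114 mm over their backs; the gripper's body (76 mm by 85 mm) begins 54 mm behind the grasp point. The pads swing forward as they close: fully open they stand 13 mm farther back than shut.
Start: joints at [1.229, 0.264, 1.604, -0, 1.274, -0.037], TCP at [0.203, 0.644, 0.231] pointing down, gripper open.
Joint ranges: [-2.63, 2.63], [-0.94, 2.18], [0.31, 2.57], [-1.31, 4.45], [0, 2.66], [-2.55, 2.55]. Speed limits (rad/s): [2.57, 2.57, 3.14, 3.14, 3.14, 3.14].

### API

Orientations are given as a unit quaternion [x, y, z, w].
In Python, from bench import observe, snapshot, camera_model, hand_in, silhouettes, spot_point gives the robot as it stands.
- The arm moves only by the tool drive_tool, never from a script. Its arguments are lists of equal length, an entry for each row: "dp": the shift along the world's x, y, z in cm, a list of three; "delta_rot": the turn, a rotation vector about the world's x, y, z in rad, a list of three. A call has 1 to 12 rows; each row shifts and turns the commanded pose from where the row before left it; what a row does not reach is not made up. A row lasts 1/12 s, in which the tool goes at most 41.7 mm and 7.16 degrees, less where a joint would pass 70% of its speed; a pose out of reach is approached as far as the arm can. A call with a gripper value outside its range is refused whole. "gripper" is the finger opening in cm, from 0 to 8.54, set as the call begins (left out, the last holds). The fingers move at their own pace and stop on an object; "grip_force" is the grip in N (left out, the last holds). Time passes only in rows, so rows that do not move let the fingers close. It gives the time, the measured TCP pose, the force and the opening at its end, in the units of the state.
- observe(): the state, without advancing time (a new reading comes with each control period).
- snapshot(name): name is "side" or "top" or "wrist"; returns (picture, depth): 384x512x3 uint8, red, green, blue; 384x512 float32, m along the optical axis (not along the pixel's ray), 0 where there is no reading.
- camera_model(name): a dict with "fx", "fy", "cx", "cy" (pixels), "D" ([k1, k2, p1, p2, k3] as OpenCV has them; the pictures are not rectified), "extrinsics" (4x4, takes a point from world to camera coordinates); the wrist camera has in their place "T_tool_cam" (4x4, takes a point from camera to tool coordinates, whose origin is the TCP and whose axes are the flange's). Camera axes: x right, y up, looking along -z (the intrinsics and any distortion apply to the point x, -y, -z); pixel columns grow to the right and rows downward; lengths in m; the calibration is good to about 2 mm. A picture is of the moment at which its call begins: read the wrist's pose just before it. camera_model takes no time and is no camera call.
- hand_in(): hands the job in, once; it reports no verdict.
Trained networks look in the newest picture that a camera, given by its name, has taken for a name from the list of things; names that differ only in an ending like _2 or _b are one class to them, and where a whole thing is asked for, a point or a joint stands for the part that bears it (a point fixed in the world has none). Each returns a list of dicts, best first, with "score" (0 to 1); they miss things now and then, are a little off and sometimes report something else, mostly with a low value. They report only what shows in the picture. A call takes as long as a camera call.
- silhouettes(camera, label): "region" (384x512 bool, what is visible of it) and "extent" ([left, top, right, bottom] in pixels, round what is visible of it).
- spot_point(camera, label): "position" ([column, row] in pixels: a listed point, or the origin of a listed thing).
The state is a dict: "clock": time; "qpos": joint angles; "joint_velocities": joint speeds; "effort": joint torques, N m; "tool_pos": TCP position; "tcp_rot": TCP orientation; "ft_force": force on the tool from outside, world axes, zero at the start; "ft_torque": the same for the moment, N m; "opening": finger opening in m.
Only numpy, scipy, OpenCV 4.12 (cv2) and the standard library are available. Lean on these libraries where they do the work, as an engineer would, in place of code of your own. Each camera call takes 0.05 s, during which the arm holds its last target.

## Working session

There is one attempt and no reset: what is moved stays moved. The work goes in short steps, Python scripts to look and compute and a tool call to move; the robot and the scene stay as the last step left them, time stands still between calls to the robot, and variables do not carry over. Pictures are saved under pics/ and viewed, and the job is handed in when it is done.

Besides the shell and the picture viewer there is one more tool, called as name(argument=value, ...) on one line, values as JSON. drive_tool: Moves the arm, as the interface text tells. Its arguments: {"type":"object","properties":{"dp":{"type":"array"},"delta_rot":{"type":"array"},"gripper":{"type":"number"},"grip_force":{"type":"number"}},"required":["dp","delta_rot"]}

```bash
mkdir -p pics; cat > h.py <<'E'
import numpy as np,cv2
from bench import *
def world(cam,col,row,d=None,z=None):
    m=camera_model(cam)
    K=np.array([[m['fx'],0,m['cx']],[0,m['fy'],m['cy']],[0,0,1.]])
    p=cv2.undistortPoints(np.array([[[col,row]]],float),K,np.array(m['D'],float))[0,0]
    ray=np.array([p[0],-p[1],-1.])
    if cam=='wrist':
        from scipy.spatial.transform import Rotation as R
        s=observe();T=np.eye(4);T[:3,:3]=R.from_quat(s['tcp_rot']).as_matrix();T[:3,3]=s['tool_pos'];M=T@np.array(m['T_tool_cam'])
    else: M=np.linalg.inv(np.array(m['extrinsics']))
    if d is not None: return M[:3,:3]@(ray*d)+M[:3,3]
    w=M[:3,:3]@ray; return M[:3,3]+w*(z-M[2,3])/w[2]
E
python3 - <<'E'
from h import *
print(observe())
for c in ['top','side']:
    p,d=snapshot(c); cv2.imwrite(f'pics/{c}0.png',p[...,::-1])
    for l,z in [('large_winder',0),('large_grip',.101),('small_pointer',.029),('large_pawl',.015)]:
        r=spot_point(c,l)[:3]
        print(c,l,[(x['position'],round(float(x['score']),2),world(c,*x['position'],z=z).round(4)) for x in r])
E
```

```text
{'clock': 0.0, 'qpos': array([ 1.22911255e+00,  2.64781498e-01,  1.60538343e+00, -1.74303915e-05,
        1.27369521e+00, -3.68964389e-02]), 'joint_velocities': array([-0.00080371, -0.0002923 ,  0.00070062,  0.0017099 ,  0.00118393,
        0.00112905]), 'effort': array([ 1.68012695e-03, -5.15096748e+01, -3.67320836e+01,  3.03599109e-04,
        1.30232685e-02,  2.83037815e-05]), 'tool_pos': array([0.20231954, 0.64319528, 0.22993784]), 'tcp_rot': array([ 1.51801863e-01,  9.88410294e-01, -1.11505579e-03, -2.05144630e-04]), 'ft_force': array([-0.49868262,  0.15560217,  0.05924486]), 'ft_torque': array([-0.05431727, -0.04537158, -0.01363378]), 'opening': 0.08555189438845405}
top large_winder [([183.9, 161.3], 0.61, array([0.5726, 0.1795, 0.    ]))]
top large_grip [([173.7, 156.9], 0.65, array([0.5724, 0.1839, 0.101 ]))]
top small_pointer [([342.5, 200.2], 0.77, array([ 0.49  , -0.1766,  0.029 ]))]
top large_pawl [([181.3, 163.2], 0.43, array([0.5669, 0.1827, 0.015 ]))]
side large_winder [([208.1, 288.9], 0.81, array([0.5693, 0.1795, 0.    ])), ([286.2, 177.3], 0.23, array([ 0.486 , -0.2236,  0.    ]))]
side large_grip [([206.3, 252.5], 0.81, array([0.5674, 0.1786, 0.101 ]))]
side small_pointer [([285.2, 178.9], 0.86, array([ 0.4818, -0.1767,  0.029 ]))]
side large_pawl [([190.2, 299.2], 0.41, array([0.5895, 0.2221, 0.015 ]))]
```

```bash
python3 - <<'E'
import cv2
a=cv2.imread('pics/top0.png')[90:260,110:400];cv2.imwrite('pics/t0c.png',cv2.resize(a,None,fx=2.7,fy=2.7,interpolation=2))
a=cv2.imread('pics/side0.png');cv2.imwrite('pics/s0c.png',a)
E
```

```text
(no output)
```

View pics/t0c.png

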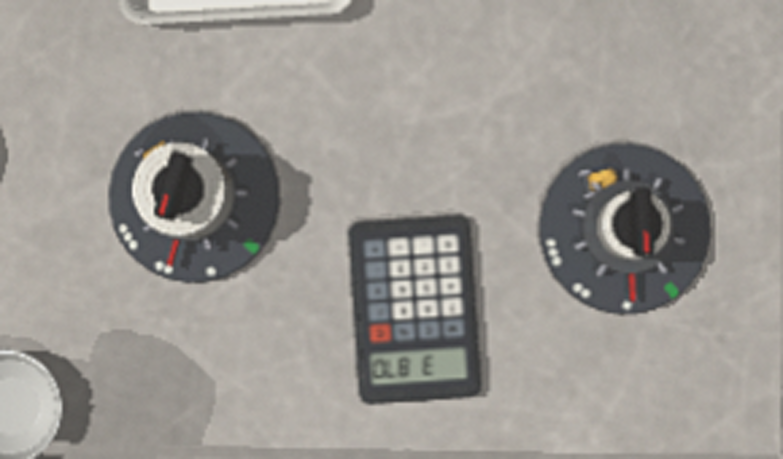

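View pics/side0.png

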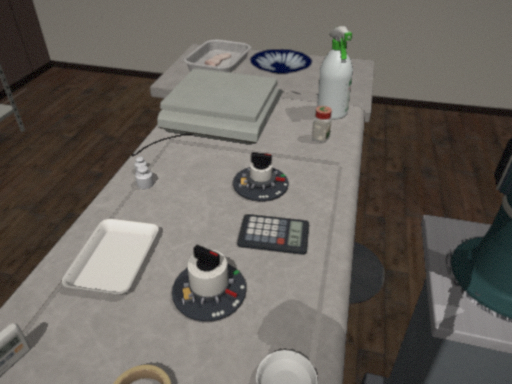

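```bash
python3 - <<'E'
from h import *
p=cv2.imread('pics/top0.png')
hsv=cv2.cvtColor(p,cv2.COLOR_BGR2HSV).astype(int)
H,S,V=hsv[...,0],hsv[...,1],hsv[...,2]
box=np.zeros(H.shape,bool);box[125:200,145:218]=1
def cen(m,z,n):
    k,l,st,c=cv2.connectedComponentsWithStats((m&box).astype(np.uint8))
    for i in range(1,k):
        if st[i,4]>=3: print(n,st[i,4],c[i].round(1),world('top',*c[i],z=z).round(4))
cen((H>45)&(H<80)&(S>100),.012,'g')
cen(((H<8)|(H>172))&(S>120),.029,'r')
cen((S<40)&(V>190),.012,'w')
r=silhouettes('top','large_winder')
for x in r[:1]:print(x['score'],x['extent'],x['region'].sum())
E
```

```text
g 17 [202.9 181. ] [0.528  0.1338 0.012 ]
r 17 [170.2 165.5] [0.5602 0.2049 0.029 ]
r 17 [173.6 182.9] [0.522  0.1963 0.029 ]
w 272 [167.5 161.4] [0.5707 0.2145 0.012 ]
w 19 [180.2 145.1] [0.608  0.1869 0.012 ]
w 25 [190.5 164. ] [0.5658 0.1624 0.012 ]
w 4 [155.2 174. ] [0.542  0.2415 0.012 ]
w 5 [156.6 177.2] [0.5348 0.2383 0.012 ]
w 5 [158.6 180.2] [0.5281 0.2336 0.012 ]
w 6 [168.5 188. ] [0.511  0.2107 0.012 ]
w 5 [171.8 189.4] [0.508  0.2032 0.012 ]
w 5 [187.6 189.8] [0.5077 0.1676 0.012 ]
0.57 [149.8, 131.4, 213.0, 195.7] 3267
```

drive_tool(dp=[[2,-3.2,0],[2.5,-3.2,0],[2.5,-3.2,0],[2.5,-3.2,0],[2.5,-3.2,0],[2.5,-3.2,0],[2.5,-3.2,0],[2.5,-3.2,0],[2.5,-3.2,0],[2.5,-3.2,0],[2.5,-3.2,0],[2.5,-3.2,0]], delta_rot=[[0,0,0],[0,0,0],[0,0,0],[0,0,0],[0,0,0],[0,0,0],[0,0,0],[0,0,0],[0,0,0],[0,0,0],[0,0,0],[0,0,0]])

```text
clock: 1.55
tool_pos: [0.4986, 0.2582, 0.2317]
tcp_rot: [0.152, 0.988, 0.0, 0.0]
ft_force: [-0.0, 0.5, -0.4]
opening: 0.0852
```

drive_tool(dp=[[2.5,-3,0],[2.5,-3,0],[2.1,-1.8,0],[0,0,0],[0,0,0]], delta_rot=[[0,0,0],[0,0,0],[0,0,0],[0,0,0],[0,0,0]])

```text
clock: 1.97
tool_pos: [0.5695, 0.1806, 0.2312]
tcp_rot: [0.153, 0.988, 0.0, -0.0]
ft_force: [-0.8, 1.1, 0.0]
opening: 0.0852
```

```bash
python3 - <<'E'
from h import *
s=observe();print(s['tool_pos'],s['tcp_rot'],s['qpos'])
p,d=snapshot('wrist'); cv2.imwrite('pics/w1.png',p[...,::-1]); np.save('w1.npy',d)
for l,z in [('large_winder',0),('large_grip',.101)]:
    r=spot_point('wrist',l)[:2]
    print(l,[(x['position'],round(float(x['score']),2),world('wrist',*x['position'],z=z).round(4)) for x in r])
p=p[...,::-1].copy()
hsv=cv2.cvtColor(p,cv2.COLOR_BGR2HSV).astype(int)
H,S,V=hsv[...,0],hsv[...,1],hsv[...,2]
def cen(m,z,n,mn):
    k,l,st,c=cv2.connectedComponentsWithStats(m.astype(np.uint8))
    for i in range(1,k):
        if st[i,4]>=mn: print(n,st[i,4],c[i].round(1),world('wrist',*c[i],z=z).round(4))
cen((H>45)&(H<80)&(S>100),.012,'g',40)
cen(((H<8)|(H>172))&(S>120),.029,'r',40)
cen((S<40)&(V>190),.012,'w',30)
E
```

```text
[0.56947243 0.1805919  0.23123449] [ 1.53340437e-01  9.88173412e-01  9.32644548e-05 -9.51680638e-05] [ 2.65253989e-01  1.18506910e-01  1.77571395e+00  2.61395478e-04
  1.24746973e+00 -9.97729781e-01]
large_winder [([256.9, 157.8], 0.63, array([0.564 , 0.1862, 0.    ]))]
large_grip [([257.3, 184.0], 0.7, array([0.5681, 0.1849, 0.101 ]))]
g 86 [204.1 140.2] [0.5252 0.1371 0.012 ]
r 207 [ 86.6 108.1] [0.4572 0.0366 0.029 ]
r 69 [256.  116.4] [0.517 0.2   0.029]
r 96 [258.3 165.3] [0.5669 0.187  0.029 ]
w 57 [206.8 325.9] [0.7567 0.0569 0.012 ]
```

View pics/w1.png

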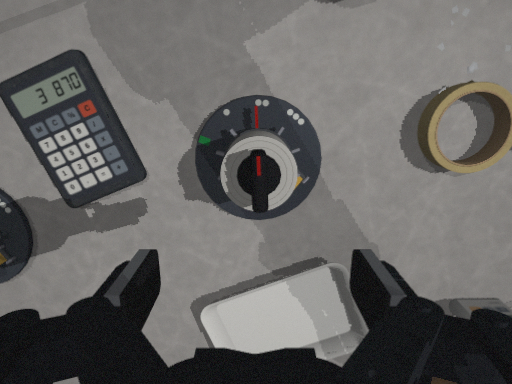

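```bash
cat >> h.py <<'E'
def cloud(cam,d):
    m=camera_model(cam);K=np.array([[m['fx'],0,m['cx']],[0,m['fy'],m['cy']],[0,0,1.]])
    g=np.stack(np.meshgrid(np.arange(512),np.arange(384)),-1).reshape(-1,1,2).astype(float)
    u=cv2.undistortPoints(g,K,np.array(m['D'],float))[:,0]
    r=np.c_[u[:,0],-u[:,1],-np.ones(len(u))]*d.reshape(-1,1)
    if cam=='wrist':
        from scipy.spatial.transform import Rotation as R
        s=observe();T=np.eye(4);T[:3,:3]=R.from_quat(s['tcp_rot']).as_matrix();T[:3,3]=s['tool_pos'];M=T@np.array(m['T_tool_cam'])
    else: M=np.linalg.inv(np.array(m['extrinsics']))
    return r@M[:3,:3].T+M[:3,3]
E
python3 - <<'E'
from h import *
from scipy.optimize import least_squares
p,_=0,0
for c in ['wrist']:
    P=cloud(c,np.load('w1.npy')).reshape(-1,3)
    near=np.hypot(P[:,0]-.57,P[:,1]-.18)<.1
    z=P[near][:,2];print(np.histogram(z,bins=np.arange(-.01,.14,.005)))
    t=P[near&(P[:,2]>.106)&(P[:,2]<.125)]
    q=t[np.hypot(t[:,0]-.57,t[:,1]-.18)<.04][:,:2].astype(np.float32)
    print('bar',len(q),q.mean(0),cv2.minAreaRect(q),q.min(0),q.max(0),t[:,2].mean())
    t=P[near&(P[:,2]>.008)&(P[:,2]<.018)][:,:2].astype(np.float32)
    print('foot',len(t),cv2.minEnclosingCircle(t))
    for zz in [(.055,.064),(.064,.070),(.066,.075),(.07,.08)]:
        t=P[near&(P[:,2]>zz[0])&(P[:,2]<zz[1])][:,:2].astype(np.float32)
        if len(t)>5:print('roll',zz,len(t),cv2.minEnclosingCircle(t))
E
```

```text
(array([   0, 4366, 5989,   85, 6837,   86,   53,  286,  130,   25,   22,
         29,   22,   31,   29,   29,   33, 1358, 1600,  626,   13,   15,
         13,   28,  916,   38,    0,    0,    0,    0]), array([-0.01 , -0.005,  0.   ,  0.005,  0.01 ,  0.015,  0.02 ,  0.025,
        0.03 ,  0.035,  0.04 ,  0.045,  0.05 ,  0.055,  0.06 ,  0.065,
        0.07 ,  0.075,  0.08 ,  0.085,  0.09 ,  0.095,  0.1  ,  0.105,
        0.11 ,  0.115,  0.12 ,  0.125,  0.13 ,  0.135,  0.14 ]))
bar 979 [0.56360227 0.18735474] ((0.5648375153541565, 0.18702690303325653), (0.013946524821221828, 0.05115342512726784), 75.07678985595703) [0.5395897  0.17472753] [0.59003586 0.19925362] 0.1132648980392294
foot 6958 ((0.5654539465904236, 0.18668048083782196), 0.0719953328371048)
roll (0.055, 0.064) 54 ((0.5428217649459839, 0.19374307990074158), 0.02739717811346054)
roll (0.064, 0.07) 35 ((0.5418440103530884, 0.1887010633945465), 0.02735181711614132)
roll (0.066, 0.075) 54 ((0.5430439710617065, 0.19387850165367126), 0.02756315842270851)
roll (0.07, 0.08) 1391 ((0.5652763247489929, 0.18695180118083954), 0.03619128465652466)
```

```bash
python3 - <<'E'
from h import *
for c in ['top','side']:
    p,d=snapshot(c); np.save(c+'1.npy',d);cv2.imwrite(f'pics/{c}1.png',p[...,::-1])
    P=cloud(c,d)
    near=np.hypot(P[:,0]-.57,P[:,1]-.18)<.1
    t=P[near][:,2];print(c,np.histogram(t,bins=np.arange(-.01,.3,.01))[0])
    for zz in [(.008,.018),(.07,.082),(.104,.12)]:
        t=P[near&(P[:,2]>zz[0])&(P[:,2]<zz[1])][:,:2].astype(np.float32)
        if len(t)>5:print(c,zz,len(t),cv2.minEnclosingCircle(t),cv2.minAreaRect(t))
E
```

```text
top [ 828 1439 1476   76   59   14   16    8  125  175   11   15   53    0
    0    0    0    0    0    0    0    0    0    0    0    0    0    0
    0    1]
top (0.008, 0.018) 1643 ((0.5695967674255371, 0.18304462730884552), 0.07233928889036179) ((0.5665122866630554, 0.17492814362049103), (0.126469686627388, 0.1427200436592102), 68.43099212646484)
top (0.07, 0.082) 233 ((0.569337785243988, 0.1836894303560257), 0.03660842403769493) ((0.5642790198326111, 0.17848560214042664), (0.05835167318582535, 0.07169581204652786), 41.01872253417969)
top (0.104, 0.12) 64 ((0.5593464374542236, 0.1839844435453415), 0.015576930716633797) ((0.5595922470092773, 0.18443554639816284), (0.014497749507427216, 0.03088262677192688), 64.96733856201172)
side [1574 1455 1765  292  173  131  133  139  371  363   88  113  167    0
    0    0    0    0    0    0    0    0    0    0    0   49  126  146
  129  119]
side (0.008, 0.018) 1942 ((0.5655805468559265, 0.1857394427061081), 0.07221230864524841) ((0.5627066493034363, 0.19166138768196106), (0.14094464480876923, 0.130164235830307), 22.103548049926758)
side (0.07, 0.082) 587 ((0.5651965737342834, 0.18522804975509644), 0.03723819926381111) ((0.5639863014221191, 0.1870938539505005), (0.07157203555107117, 0.06972791254520416), 34.57841873168945)
side (0.104, 0.12) 235 ((0.5656557083129883, 0.18612414598464966), 0.025776710361242294) ((0.5652855038642883, 0.18530374765396118), (0.015913596376776695, 0.05117716267704964), 72.71617126464844)
```

View pics/side1.png

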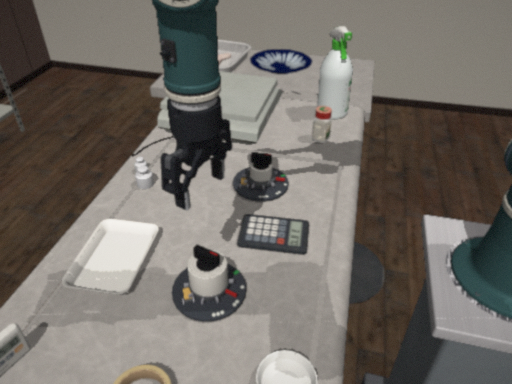

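drive_tool(dp=[[-0.35,0.54,-2],[0,0,-2],[0,0,-2],[0,0,-2],[0,0,-2],[0,0,-1.5],[0,0,-1],[0,0,0],[0,0,0]], delta_rot=[[0,0,0.04],[0,0,0],[0,0,0],[0,0,0],[0,0,0],[0,0,0],[0,0,0],[0,0,0],[0,0,0]], gripper=4.5, grip_force=30)

```text
clock: 2.97
tool_pos: [0.5645, 0.1878, 0.1061]
tcp_rot: [0.131, 0.991, -0.0, -0.0]
ft_force: [-0.3, 0.4, 0.1]
opening: 0.0451
```

```bash
python3 - <<'E'
from h import *
s=observe();print(s['tool_pos'],s['tcp_rot'],s['ft_force'])
p,d=snapshot('wrist'); cv2.imwrite('pics/w2.png',p[...,::-1])
P=cloud('wrist',d)
near=np.hypot(P[:,0]-.566,P[:,1]-.186)<.035
t=P[near&(P[:,2]>.106)&(P[:,2]<.125)][:,:2].astype(np.float32)
print(len(t),cv2.minAreaRect(t))
E
```

```text
[0.56450107 0.18782511 0.10614574] [ 1.31492264e-01  9.91317106e-01 -1.71425949e-04 -3.86855547e-04] [-0.30049981  0.42147314  0.1039115 ]
3882 ((0.5615134239196777, 0.18893618881702423), (0.05103416368365288, 0.05398404598236084), 24.943666458129883)
```

View pics/w2.png

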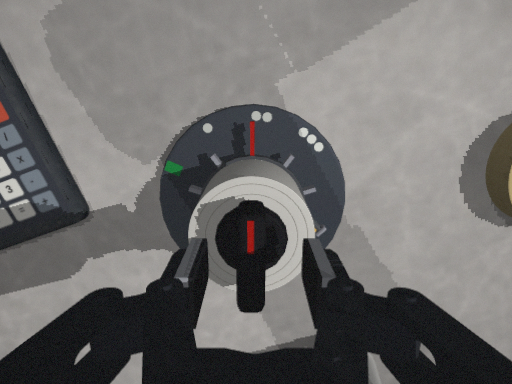

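```bash
python3 - <<'E'
from h import *
s=observe()
p,d=snapshot('wrist')
P=cloud('wrist',d).reshape(384,512,3)
m=np.zeros((384,512),bool);m[190:325,215:290]=1
m&=(P[...,2]>.108)&(P[...,2]<.12)
t=P[m][:,:2].astype(np.float32);print(len(t),cv2.minAreaRect(t),P[m][:,2].mean())
g=cv2.cvtColor(p,cv2.COLOR_RGB2GRAY)
for r in (260,280,300): print(r,np.round(P[r,180:330:6,2],3))
from scipy.spatial.transform import Rotation as R
Rm=R.from_quat(s['tcp_rot']).as_matrix()
Q=(P-s['tool_pos'])@Rm
# pad inner edges in tool y
for r in (250,270,290,310):
    row=Q[r]; z=row[:,2]; sel=(np.abs(row[:,1])<.06)&(z<.0)&(z>-.04)
    print(r,[(c,round(float(row[c,1])*1000,1),round(float(z[c])*1000,1)) for c in range(190,325,5) if sel[c]])
E
```

```text
2859 ((0.5671151876449585, 0.18498651683330536), (0.014037281274795532, 0.0518525093793869), 75.12641906738281) 0.11386257780826893
260 [0.127 0.135 0.135 0.135 0.12  0.081 0.081 0.08  0.088 0.086 0.115 0.114
 0.115 0.114 0.111 0.086 0.08  0.081 0.082 0.08  0.08  0.124 0.134 0.135
 0.135]
280 [ 0.151  0.148  0.147  0.136  0.124  0.001  0.081  0.081  0.08   0.081
  0.114  0.114  0.115  0.114  0.081  0.081  0.08   0.08   0.001 -0.
  0.001  0.126  0.139  0.147  0.147]
300 [0.163 0.152 0.148 0.139 0.    0.001 0.001 0.    0.    0.    0.114 0.114
 0.115 0.115 0.    0.002 0.    0.    0.    0.001 0.    0.001 0.141 0.148
 0.163]
250 [(190, -27.1, -19.1), (195, -25.0, -19.1), (200, -22.9, -19.4), (205, -22.3, -10.2), (235, -9.2, -3.7), (240, -6.7, -7.0), (245, -4.3, -7.8), (250, -2.0, -7.9), (255, 0.3, -7.1), (260, 2.6, -6.3), (305, 22.7, -11.0), (310, 23.6, -18.5), (315, 25.4, -19.7), (320, 27.6, -19.5)]
270 [(190, -23.9, -36.1), (195, -22.4, -34.1), (200, -22.4, -24.6), (205, -22.4, -12.1), (240, -6.8, -6.3), (245, -4.4, -8.1), (250, -2.1, -8.3), (255, 0.3, -7.5), (260, 2.7, -6.3), (305, 22.5, -14.9), (310, 22.7, -25.3), (315, 22.8, -34.6), (320, 24.4, -35.8)]
290 [(190, -23.5, -39.8), (195, -22.4, -36.4), (200, -22.6, -25.9), (240, -6.9, -7.7), (245, -4.5, -8.2), (250, -2.1, -6.6), (255, 0.3, -6.4), (260, 2.7, -6.4), (305, 22.5, -17.7), (310, 22.5, -29.0), (315, 22.6, -37.9)]
310 [(195, -22.4, -38.7), (310, 22.7, -30.3)]
```

drive_tool(dp=[[0.26,-0.28,-0.5],[0,0,-1.0],[0,0,0],[0,0,0]], delta_rot=[[0,0,0],[0,0,0],[0,0,0],[0,0,0]])

```text
clock: 3.4
tool_pos: [0.567, 0.1841, 0.0904]
tcp_rot: [0.132, 0.991, -0.0, -0.001]
ft_force: [-0.1, -0.4, -0.5]
opening: 0.0449
```

drive_tool(dp=[[0,0,0],[0,0,0],[0,0,0],[0,0,0],[0,0,0],[0,0,0]], delta_rot=[[0,0,0],[0,0,0],[0,0,0],[0,0,0],[0,0,0],[0,0,0]], gripper=0.8, grip_force=45)

```text
clock: 3.9
tool_pos: [0.568, 0.1846, 0.0916]
tcp_rot: [0.132, 0.991, 0.0, 0.0]
ft_force: [-1.2, 0.7, 2.6]
opening: 0.0133
```

drive_tool(dp=[[0,0,0.2],[0,0,0.2],[0,0,0.2],[0,0,0.2],[0,0,0.2],[0,0,0],[0,0,0]], delta_rot=[[0,0,0],[0,0,0],[0,0,0],[0,0,0],[0,0,0],[0,0,0],[0,0,0]])

```text
clock: 4.48
tool_pos: [0.5676, 0.1845, 0.1012]
tcp_rot: [0.132, 0.991, 0.0, -0.0]
ft_force: [1.7, 1.5, -6.1]
opening: 0.0131
```

```bash
python3 - <<'E'
from h import *
s=observe();print(s['tool_pos'],s['ft_force'],s['ft_torque'],s['qpos'])
p,d=snapshot('wrist'); cv2.imwrite('pics/w3.png',p[...,::-1])
P=cloud('wrist',d).reshape(384,512,3)
print(np.round(P[270:320:10,240:262:7,2],4))
p,d=snapshot('side'); cv2.imwrite('pics/s3.png',p[...,::-1])
E
```

```text
[0.56755441 0.18449913 0.1011578 ] [ 1.7316866   1.52395773 -6.09644253] [ 0.41196287 -0.47458403 -0.04452998] [ 2.72512447e-01  2.30553450e-01  1.89909696e+00  1.09488700e-04
  1.01208487e+00 -1.03348173e+00]
[[0.1207 0.1241 0.123  0.124 ]
 [0.121  0.1237 0.123  0.1233]
 [0.1207 0.1235 0.1236 0.1225]
 [0.1208 0.1236 0.1237 0.1229]
 [0.1189 0.1238 0.1238 0.1236]]
```

View pics/w3.png

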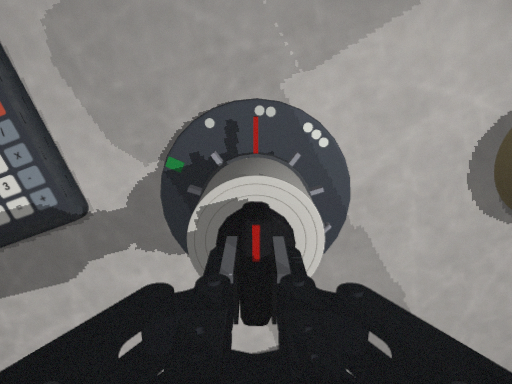

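drive_tool(dp=[[0,0,0],[0,0,0],[0,0,0],[0,0,0],[0,0,0],[0,0,0],[0,0,0],[0,0,0],[0,0,0],[0,0,0],[0,0,0],[0,0,0]], delta_rot=[[0,0,0.06],[0,0,0.11],[0,0,0.11],[0,0,0.11],[0,0,0.11],[0,0,0.11],[0,0,0.11],[0,0,0.11],[0,0,0.11],[0,0,0.1],[0,0,0.06],[0,0,0.04]])

```text
clock: 5.58
tool_pos: [0.5676, 0.1847, 0.1011]
tcp_rot: [-0.425, 0.905, 0.0, 0.0]
ft_force: [1.6, 2.2, -5.6]
opening: 0.0137
```

drive_tool(dp=[[0,0,0],[0,0,0]], delta_rot=[[0,0,0],[0,0,0]])

```text
clock: 5.75
tool_pos: [0.5676, 0.1847, 0.1011]
tcp_rot: [-0.423, 0.906, 0.0, 0.0]
ft_force: [1.0, 2.4, -6.8]
opening: 0.0131
```

```bash
cat > look.py <<'E'
import sys
from h import *
s=observe();print(s['tool_pos'],s['tcp_rot'],s['ft_force'],s['ft_torque'])
p,d=snapshot('wrist'); p=p[...,::-1].copy(); cv2.imwrite(f'pics/{sys.argv[1]}.png',p)
hsv=cv2.cvtColor(p,cv2.COLOR_BGR2HSV).astype(int);H,S,V=hsv[...,0],hsv[...,1],hsv[...,2]
C=np.array([.5671,.185]); zp=float(sys.argv[2])
for m,z,n in [((H>45)&(H<80)&(S>100),.012,'g'),(((H<8)|(H>172))&(S>120),zp,'r'),((S<40)&(V>190),.012,'w')]:
    k,l,st,c=cv2.connectedComponentsWithStats(m.astype(np.uint8))
    for i in range(1,k):
        if st[i,4]<30: continue
        w=world('wrist',*c[i],z=z); v=w[:2]-C
        if np.hypot(*v)<.075: print(n,st[i,4],c[i].round(1),w.round(4),'r',np.hypot(*v).round(4),'ang',np.degrees(np.arctan2(v[1],v[0])).round(1))
E
python3 look.py w4 .039
```

```text
[0.56758949 0.18473138 0.10114773] [-4.23237815e-01  9.06018606e-01  1.90416183e-04  2.64592691e-05] [ 1.04322388  2.41599137 -6.82035043] [ 0.55597384 -0.48482642  0.03050338]
g 201 [253.4 109.6] [0.5266 0.1349 0.012 ] r 0.0644 ang -129.0
r 182 [255.  135.3] [0.5351 0.1467 0.039 ] r 0.0499 ang -129.9
r 326 [255.  243.2] [0.5825 0.2034 0.039 ] r 0.024 ang 50.1
w 31 [307.8 128. ] [0.5054 0.1691 0.012 ] r 0.0638 ang -165.5
w 41 [336.7 167. ] [0.5061 0.2048 0.012 ] r 0.0641 ang 162.0
w 44 [339.5 176.9] [0.5089 0.2122 0.012 ] r 0.0642 ang 155.0
w 1563 [304.7 223.6] [0.5509 0.2251 0.012 ] r 0.0432 ang 112.0
w 526 [291.6 223.2] [0.5584 0.2184 0.012 ] r 0.0345 ang 104.6
w 51 [338. 213.] [0.5262 0.2344 0.012 ] r 0.0641 ang 129.6
w 53 [334.7 222.2] [0.5326 0.239  0.012 ] r 0.0641 ang 122.6
w 49 [330.6 231. ] [0.5393 0.2428 0.012 ] r 0.0642 ang 115.7
w 54 [190.4 240. ] [0.6276 0.1789 0.012 ] r 0.0608 ang -5.8
w 247 [200.6 249.1] [0.6268 0.1897 0.012 ] r 0.0599 ang 4.5
w 87 [208.9 244.5] [0.6191 0.1909 0.012 ] r 0.0524 ang 6.5
w 79 [196.4 264.8] [0.6387 0.1977 0.012 ] r 0.0728 ang 10.0
```

View pics/w4.png

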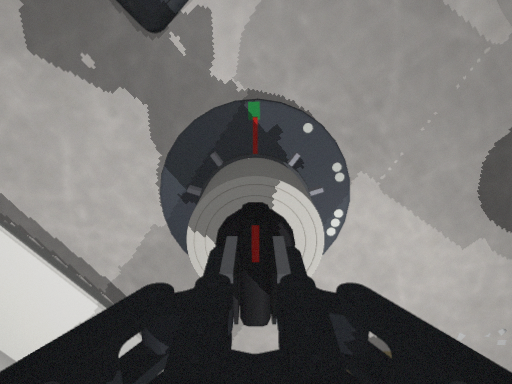

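drive_tool(dp=[[0,0,-0.2],[0,0,-0.2],[0,0,-0.2],[0,0,-0.2],[0,0,-0.1],[0,0,-0.1],[0,0,0],[0,0,0]], delta_rot=[[0,0,0],[0,0,0],[0,0,0],[0,0,0],[0,0,0],[0,0,0],[0,0,0],[0,0,0]])

```text
clock: 6.47
tool_pos: [0.5678, 0.1846, 0.0917]
tcp_rot: [-0.424, 0.906, 0.0, 0.0]
ft_force: [1.0, 3.0, -1.0]
opening: 0.0132
```

drive_tool(dp=[[0,0,0],[0,0,0],[0,0,0],[0,0,0],[0,0,0]], delta_rot=[[0,0,0],[0,0,0],[0,0,0],[0,0,0],[0,0,0]], gripper=2.6)

```text
clock: 6.88
tool_pos: [0.5678, 0.1842, 0.0915]
tcp_rot: [-0.424, 0.906, -0.0, 0.0]
ft_force: [-0.3, -0.4, -0.9]
opening: 0.026
```

```bash
python3 look.py w5 .029|grep -v w; python3 - <<'E'
from h import *
p,d=snapshot('wrist');P=cloud('wrist',d).reshape(384,512,3)
print(np.round(P[250:320:10,240:268:7,2],4))
E
```

```text
[0.56775922 0.18419631 0.09150426] [-4.23738087e-01  9.05784744e-01 -1.73923263e-04  4.17919789e-06] [-0.27350565 -0.37229096 -0.8984054 ] [-0.03124653 -0.03666992 -0.00151168]
g 206 [254.3 110.1] [0.5263 0.1348 0.012 ] r 0.0647 ang -129.1
r 174 [255.7 135.2] [0.535  0.1465 0.029 ] r 0.0502 ang -129.8
r 304 [256.4 244.2] [0.5825 0.2043 0.029 ] r 0.0247 ang 51.4
[[0.1108 0.1152 0.1156 0.1139]
 [0.1105 0.1139 0.1145 0.1141]
 [0.1115 0.1142 0.1141 0.1142]
 [0.1096 0.1135 0.1149 0.115 ]
 [0.1099 0.1138 0.1138 0.1142]
 [0.1108 0.1137 0.1153 0.1145]
 [0.1108 0.1136 0.114  0.114 ]]
```

View pics/w5.png

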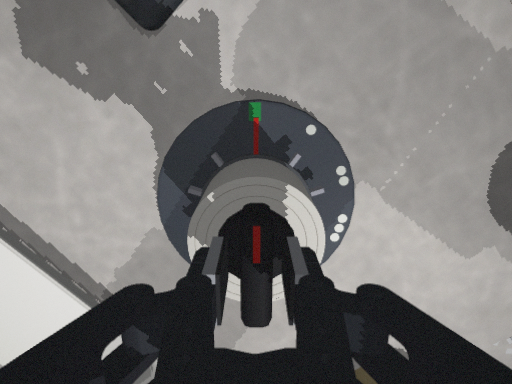

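drive_tool(dp=[[0,0,0],[0,0,0],[0,0,0],[0,0,0],[0,0,0]], delta_rot=[[0,0,0],[0,0,0],[0,0,0],[0,0,0],[0,0,0]], gripper=0.8)

```text
clock: 7.4
tool_pos: [0.5676, 0.1845, 0.0914]
tcp_rot: [-0.424, 0.906, 0.0, -0.0]
ft_force: [-1.0, 0.2, 2.2]
opening: 0.0132
```

drive_tool(dp=[[0,0,0],[0,0,0],[0,0,0],[0,0,0],[0,0,0],[0,0,0],[0,0,0],[0,0,0],[0,0,0],[0,0,0],[0,0,0],[0,0,0]], delta_rot=[[0,0,-0.04],[0,0,-0.06],[0,0,-0.07],[0,0,-0.07],[0,0,-0.07],[0,0,-0.07],[0,0,-0.07],[0,0,-0.07],[0,0,-0.06],[0,0,-0.04],[0,0,-0.01],[0,0,0]])

```text
clock: 8.4
tool_pos: [0.5676, 0.1846, 0.0914]
tcp_rot: [-0.123, 0.992, 0.0, -0.0]
ft_force: [-2.2, -0.2, 2.6]
opening: 0.0131
```

```bash
python3 look.py w6 .029
```

```text
[0.56755672 0.18460699 0.09144083] [-1.22558939e-01  9.92461228e-01  8.93792508e-05 -9.87130477e-05] [-2.15159715 -0.22451273  2.58566435] [ 0.07576357  0.41067813 -0.0238008 ]
g 231 [198.  130.2] [0.5269 0.1351 0.012 ] r 0.0641 ang -128.9
r 185 [255. 135.] [0.5187 0.1727 0.029 ] r 0.0499 ang -165.8
r 304 [255.5 243.4] [0.5907 0.1912 0.029 ] r 0.0244 ang 14.7
w 63 [337.9 164.5] [0.5263 0.2342 0.012 ] r 0.0639 ang 129.7
w 62 [341.7 174.7] [0.5325 0.239  0.012 ] r 0.0641 ang 122.6
w 991 [295.4 210.6] [0.5662 0.215  0.012 ] r 0.03 ang 91.8
w 62 [343.7 185.1] [0.5394 0.2428 0.012 ] r 0.0641 ang 115.6
w 1092 [291.1 214.9] [0.5702 0.2129 0.012 ] r 0.0281 ang 83.7
w 597 [287.8 219.6] [0.5742 0.2115 0.012 ] r 0.0275 ang 74.9
```

View pics/w6.png

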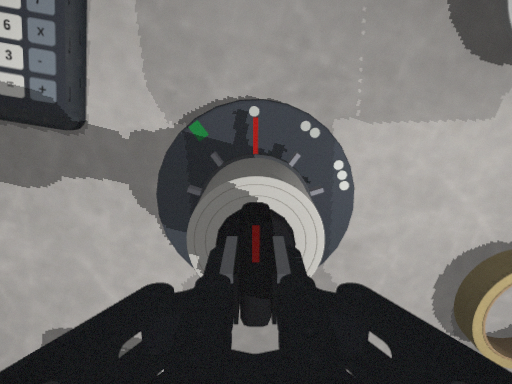

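The pointer (255, 135) lines up with the single white dot (254, 111). Next I release the knob and go straight up.

drive_tool(dp=[[0,0,0],[0,0,0],[0,0,0],[0,0,0],[0,0,0],[0,0,0]], delta_rot=[[0,0,0],[0,0,0],[0,0,0],[0,0,0],[0,0,0],[0,0,0]], gripper=4.5)

```text
clock: 8.95
tool_pos: [0.5677, 0.1844, 0.0912]
tcp_rot: [-0.122, 0.992, -0.0, -0.0]
ft_force: [-0.2, 0.2, -0.2]
opening: 0.0447
```

drive_tool(dp=[[0,0,0.5],[0,0,1.5],[0,0,2],[0,0,2.5],[0,0,2.5],[0,0,2.5],[0,0,1.5],[0,0,0],[0,0,0]], delta_rot=[[0,0,0],[0,0,0],[0,0,0],[0,0,0],[0,0,0],[0,0,0],[0,0,0],[0,0,0],[0,0,0]])

```text
clock: 9.7
tool_pos: [0.5684, 0.1847, 0.2226]
tcp_rot: [-0.122, 0.992, 0.0, 0.001]
ft_force: [-0.5, -0.2, -0.3]
opening: 0.0449
```

```bash
python3 look.py w7 .029; python3 - <<'E'
from h import *
p,d=snapshot('wrist');P=cloud('wrist',d)
t=P[(np.hypot(P[:,0]-.567,P[:,1]-.185)<.03)&(P[:,2]>.1)&(P[:,2]<.15)]
print(len(t),np.median(t[:,2]),cv2.minAreaRect(t[:,:2].astype(np.float32)))
p,d=snapshot('side');r=spot_point('side','small_pointer')
print([(x['position'],world('side',*x['position'],z=.029)) for x in r[:1]])
E
```

```text
[0.56841478 0.18468386 0.22261817] [-1.22312980e-01  9.92490521e-01  2.08998591e-04  1.43459512e-03] [-0.48357952 -0.1926862  -0.26878188] [ 0.00642787 -0.01173874  0.0424379 ]
g 97 [218.8 116.3] [0.5249 0.1348 0.012 ] r 0.0656 ang -130.1
r 69 [255. 119.] [0.5172 0.1723 0.029 ] r 0.0515 ang -165.7
r 105 [255. 170.] [0.5681 0.185  0.029 ] r 0.001 ang 2.7
1050 0.11258588641656234 ((0.5657544732093811, 0.18447095155715942), (0.051239777356386185, 0.013321204110980034), 13.811904907226562)
[([284.2, 178.6], array([ 0.48446609, -0.17732097,  0.029     ]))]
```

View pics/w7.png

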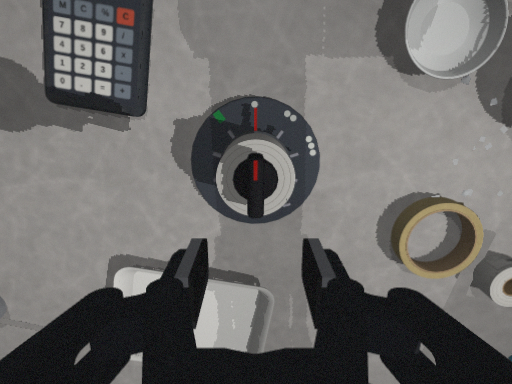

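The pointer (255, 119) is at the single dot (254, 104), the knob is down and the gripper is clear.

```bash
python3 -c "
from bench import *
print(hand_in())"
```

```text
the job is handed in; nothing more can be done
None
```

The large winder is set for a new run: its pointer stands at the single white dot with the knob fully down. I handed the job in at about 10 s of the 38 s allowed.

- **What I did:** I gripped the bar knob and lifted it about 10 mm. I turned it anticlockwise about 65° to the green mark, lowered it and let go there. Then I gripped it again, turned it clockwise about 36° to the single dot, released it and went up clear.
- **Start mark:** with the knob let go, the pointer was about 1° from the green mark and the bar top was at 114 mm, which is fully down.
- **Final position:** the pointer read -165.7°, and the single dot had read -165.5° in an earlier view. The bar top was at 113 mm, so the knob was down. Wrist force was near zero after release.
- **Forces:** readings at the end of each move stayed below about 8 N. The force on the pawl itself can't be measured directly.
- **Small winder:** its pointer estimate shifted by about 3 mm between pictures, which I take as detection noise, since the arm never went near it.
- **Disagreement:** the first estimates of the knob position from the cameras differed by up to 8 mm. I settled it with depth readings and a close wrist view before gripping.

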